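# Set the edge guide of a film slitter to a gauge block and clamp it

### The job

Set the slitter's edge guide with the longest of the three steel gauge blocks: free the sliding stop with its leaning clamp knob, lay that block flat on the bed lengthways between the fixed fence and the stop plate, bring the stop up snug so the block touches both, and turn the clamp knob fully tight again. Leave the block in the gap, let go of everything, and leave the other things on the table where they are.

Things in the scene. Friction and masses are not known exactly. Their poses are not given: they have to be found in the camera images.
- fixture: Edge-guide fixture, bolted down. Origin: underside of its grey bed plate, below the middle of the guide tube; z up, +y along the tube towards the fence, -x the open front towards the robot. Bed plate x -165 to +50, y -175 to +175 mm, top at z 12. Steel guide tube, diameter 24, along y at x 0, z 105, between yellow end plates 12 thick at y +-165.
- idler (a point): Middle of the black idler roller above the guide tube, fixed: fixture x 22, z 290 mm; diameter 38, along y over the whole length between the end plates. The end plates reach x -20 to +30 up to z 132 and x 5 to 39 from there up to z 317. Axes as the fixture's.
- fence_face (a point): Point on the bed at the foot of the fixed fence's working face: fixture x -115, y 115, z 12 mm. Fence: upright steel plate on the bed, x -160 to -70, z 12 to 60; its working face looks to -y, plate and foot reach back to y 145. A gauge block lies on the bed against this face, best centred at fixture x -125. Axes as the fixture's.
- carriage (a joint): Slide of the aluminium carriage (collar, diameter 56, 44 wide, on the tube) in m: the value is the clear gap between its stop plate and the fence, 0 to 0.19, growing towards fixture -y. Slides with a few newtons while the knob is loose, held firmly by friction when tight. Collar and knob axis are centred 22 mm behind (-y of) the stop plate's working face.
- stop_face (a point): Point on the stop plate's working face (looks to fixture +y), at fixture x -125, z 27 mm. The aluminium stop plate rides on the carriage: 10 thick, x -160 to -70, z 14 to 60 in the fixture frame; its arm joins the collar at z 56 to 90. Axes as the fixture's.
- knob (a joint): Turn of the clamp knob in rad: 0 fully tight (end stop), 1.2 fully loose (end stop); it loosens counter-clockwise seen looking down on the knob. The screw bites below about 0.4; above that the carriage is free. Turning takes 0.15 to 0.3 N m; it stays where it is left.
- knob_grip (a point): Grip point on the axis of the black clamp knob on the carriage, 76 mm from the tube axis: fixture x -44, z 167. The axis leans 35 degrees from vertical to fixture -x. z: outwards along it; x: along the grip bar; y: across. Bar 42 x 14, 34 high on a 44 mm disc; the point is 10 below the bar's top, 24 above its foot. Seen along z the bar stands -0.6 rad (tight) to +0.6 (loose) from fixture x.
- gauge_long: The longest gauge block, plain steel bar 90 x 30 x 25 mm (x, y, z), 0.15 to 0.3 kg, lying flat. Origin: centre of its underside.
- gauge_mid: Gauge block 66 x 30 x 25 mm, a bystander. Origin: centre of its underside, x along its length.
- gauge_short: Gauge block 44 x 30 x 25 mm, a bystander. Origin as the others.
- core: Bystander: open cardboard core standing on end, diameter 90, 100 mm tall. Origin: centre of its underside.
- tape: Bystander: roll of tape lying flat on the bed plate under the guide tube, diameter 80, 25 mm high. Origin: centre of its underside.
- spanner: Bystander: steel spanner about 150 mm long lying along its x. Origin at its middle.
- cleaner: Bystander: bottle, diameter 60, 160 mm tall. Origin: centre of its underside.
- film_roll: Bystander: roll of film standing on end, diameter 100, 128 mm tall. Origin: centre of its underside.
There are look-alikes about, which are no part of the job. Leave any purple look-alike of the gauge_long alone.

How it is judged (in metres and radians):
On the way:
1. the clamp knob is turned loose (past 0.7 rad) (value of joint knob above 0.7 rad), for 0.1 s.
At the end, for the whole second after the job is handed in: The knob is tight (within 0.2 rad of its stop); the gap between stop plate and fence is 90 mm within 2.5 mm; the longest block lies flat on the bed in that gap, its length across the gap (within 0.06 rad), its middle 35 mm or less from the fence's middle front to back, at rest (value of joint knob below 0.2 rad and value of joint carriage between 0.0875 and 0.0925 m and y of gauge_long in the frame of fixture between 0.066 and 0.074 m and x of gauge_long in the frame of fixture between -0.15 and -0.08 m and z of gauge_long in the frame of fixture between 0.009 and 0.015 m and angle between the x axis of gauge_long and the y axis of fixture, either way round below 0.06 rad and angle between gauge_long's own z axis and vertical below 0.06 rad and linear speed of gauge_long below 0.01 m/s and velocity of joint carriage between -0.005 and 0.005 m/s); the robot touches nothing.
It fails at once if one of the other two gauge blocks is shifted by more than 30 mm (distance of any of gauge_mid, gauge_short from where it was at the start of the episode above 0.03 m).
It fails at once if another loose thing (core, tape, spanner, bottle, film roll) is shifted by more than 30 mm (distance of any of core, tape, spanner, cleaner, film_roll from where it was at the start of the episode above 0.03 m).
It also fails if it takes over 72 s, if anything falls off the work surface, if the arm or the gripper's body presses on something with over 40 N, if the wrist force passes 120 N, or if a joint passes its speed limit or range.

### The arm

A 6-joint arm with a two-finger parallel gripper is mounted at the origin on the work surface. World frame = base frame: x ahead of the robot, y to its left, z up, the work surface at z = 0. Lengths are in m, angles in degrees, forces in N, time in s.
With the tool pointing down it reaches from about 0.325 to 0.9 m from the base axis. Payload 6.1 kg.
Tool frame: the origin (TCP) lies between the finger pads; the fingertips stand 14 mm ahead of it and the grasp point (between the pads) lies 5 mm behind it; z points along the fingers, x is the direction in which the jaws open and shut, and the axes are right-handed (so a half turn about z gives the same grasp; the last joint's range is limited). The gripper opens to 87 mm and grips with 3 to 60 N. Pads are 19 mm wide; open, the fingers measure 117 mm over their backs; the gripper's body (75 mm by 190 mm) begins 51 mm behind the grasp point.
Start: joints at [-73.115, 12.628, 87.462, -0, 79.91, -7.225], TCP at [0.255, -0.57, 0.237] pointing down, gripper open.
Joint ranges: [-170.65, 170.65], [-52.31, 119.04], [5.05, 147.46], [-71.25, 251.25], [11.57, 151.72], [-153.62, 153.62]. Speed limits (degrees/s): [147.25, 147.25, 172.46, 180, 180, 180].

### API

Orientations are given as [roll, pitch, yaw] about the fixed x, y, z axes, in that order (R = Rz(yaw) Ry(pitch) Rx(roll)).
In Python, from bench import env gives the robot as it stands.
- The arm moves only by the shell command python3 -m creep 'ROWS'. ROWS is text: rows parted by semicolons, each of 5 numbers parted by spaces: the opening in per cent of the stroke, from 0 (shut) to 100 (fully open), then the shift along the world's x, y, z in mm, then the turn about the world's z in rad. In form: grip dx dy dz twist; .... A call has 1 to 20 rows; each row is the pose to reach, as a shift and turn from the pose commanded when the call began; what a row does not reach only later rows make up. A row lasts 1/8 s, in which the tool goes at most 62.5 mm and 10.7 degrees, less where a joint would pass 70% of its speed; a pose out of reach is approached as far as the arm can. A call with a gripper value outside its range is refused whole. The fingers move at their own pace and stop on an object; the grip force is fixed at half the most. Time passes only in rows, so rows that repeat a pose let the fingers close. It gives the time, the measured TCP pose, the force and the opening at its end, in the units of the state.
- env.get_obs(): the state, without advancing time (a new reading comes with each control period).
- env.grab_frame(name): name is "scene" or "side" or "wrist"; returns a dict with "color" (400x640x3 uint8, red, green, blue), "range_z" (400x640 float32, m along the optical axis (not along the pixel's ray), 0 where there is no reading), "fx", "fy", "cx", "cy" (pixels), "world_from_camera" (4x4, takes a point from camera to world coordinates). Camera axes: x right, y down, z forward; pixel columns grow to the right and rows downward; lengths in m; the calibration is good to about 2 mm. A picture is of the moment at which its call begins.
- env.hand_in(): hands the job in, once; it reports no verdict.
Trained networks look in a picture, given as the dict that the camera call returned (one of the last four; its "shot" number tells which), for a name from the list of things; names that differ only in an ending like _2 or _b are one class to them, and where a whole thing is asked for, a point or a joint stands for the part that bears it (a point fixed in the world has none). Each returns a list of dicts, best first, with "score" (0 to 1); they miss things now and then, are a little off and sometimes report something else, mostly with a low value. They report only what shows in the picture. A call takes as long as a camera call. They do not tell look-alikes from the thing itself.
- env.masks_of(name, picture): "pixels" (400x640 bool, what is visible of it) and "box" ([left, top, width, height] in pixels, round what is visible of it).
- env.pinpoint(name, picture): "location" ([column, row] in pixels: a listed point, or the origin of a listed thing).
The state is a dict: "clock": time; "joint_pos": joint angles; "qvel": joint speeds; "tau": joint torques, N m; "ee_pos": TCP position; "tcp_rot": TCP orientation; "contact_force": force on the tool from outside, world axes, zero at the start; "moment": the same for the moment, N m; "width": finger opening in m.
Only numpy, scipy, OpenCV 4.12 (cv2) and the standard library are available. Lean on these libraries where they do the work, as an engineer would, in place of code of your own. Each camera call takes 0.05 s, during which the arm holds its last target.

## Working session

There is one attempt and no reset: what is moved stays moved. The work goes in short steps, Python scripts to look and compute and a shell command to move; the robot and the scene stay as the last step left them, time stands still between calls to the robot, and variables do not carry over. Pictures are saved under pics/ and viewed, and the job is handed in when it is done.

```bash
ls; mkdir -p pics
cat > h.py <<'E'
import numpy as np, cv2
from bench import env
def save(f,n,crop=None,s=1):
    im=f["color"][:,:,::-1].copy()
    if crop: im=im[crop[1]:crop[3],crop[0]:crop[2]]
    if s!=1: im=cv2.resize(im,None,fx=s,fy=s,interpolation=cv2.INTER_CUBIC)
    cv2.imwrite("pics/"+n+".png",im)
def pts(f,mask=None):
    z=f["range_z"]; v,u=np.nonzero((z>0)&(mask if mask is not None else True))
    d=z[v,u]; P=np.stack([(u-f["cx"])/f["fx"]*d,(v-f["cy"])/f["fy"]*d,d,np.ones_like(d)])
    return (f["world_from_camera"]@P)[:3].T,u,v
def ray(f,u,v):
    T=f["world_from_camera"]; return T[:3,3],T[:3,:3]@np.array([(u-f["cx"])/f["fx"],(v-f["cy"])/f["fy"],1.])
def onz(f,u,v,z):
    o,d=ray(f,u,v); return o+d*(z-o[2])/d[2]
E
python3 - <<'E'
from h import *
np.set_printoptions(precision=4,suppress=True)
print(env.get_obs())
for n in ["scene","side","wrist"]:
    f=env.grab_frame(n); save(f,n+"0"); print(n,f["shot"],f["fx"],f["world_from_camera"])
    for k in ["fixture","gauge_long","gauge_mid","gauge_short","core","tape","spanner","cleaner","film_roll"]:
        print(k,[(round(m["score"],2),m["box"]) for m in env.masks_of(k,f)])
    for k in ["knob_grip","stop_face","fence_face","idler","fixture","gauge_long"]:
        print(k,[(round(m["score"],2),np.round(m["location"],1)) for m in env.pinpoint(k,f)])
E
```

```text
pics
{'clock': 0.0, 'joint_pos': array([-73.1152,  12.6741,  87.5246,  -0.0002,  79.9115,  -7.2259]), 'qvel': array([ 0.0696, -0.0745, -0.0442, -0.0235,  0.08  ,  0.0157]), 'tau': array([  0.    , -49.4613, -38.737 ,   0.07  ,   0.0573,  -0.0001]), 'ee_pos': array([ 0.2551, -0.5699,  0.2355]), 'tcp_rot': array([-179.9863,    0.1094,  -65.8892]), 'contact_force': array([ 0.218 , -0.2449, -0.7785]), 'moment': array([-0.0287,  0.0389,  0.0184]), 'width': 0.08704391925738568}
scene 1 374.0003149760385 [[-0.2743  0.798  -0.5366  1.1066]
 [ 0.9616  0.2326 -0.1456  0.1514]
 [ 0.0086 -0.5559 -0.8312  1.065 ]
 [ 0.      0.      0.      1.    ]]
fixture [(0.63, [224.0, 188.7, 144.6, 102.3])]
gauge_long [(0.81, [441.6, 190.2, 28.1, 22.2]), (0.6, [378.8, 197.5, 19.7, 20.3]), (0.53, [413.0, 201.4, 20.0, 21.7])]
gauge_mid [(0.65, [241.7, 160.5, 9.7, 21.7])]
gauge_short [(0.64, [425.0, 251.4, 18.4, 18.3]), (0.31, [290.1, 225.6, 13.0, 4.0])]
core [(0.7, [185.6, 174.9, 34.2, 38.8]), (0.4, [288.9, 227.2, 14.6, 5.0])]
tape [(0.59, [315.9, 254.3, 25.9, 24.0])]
spanner [(0.55, [284.3, 293.2, 47.4, 19.8])
[... 1234 characters left out ...]
99.2, 287.1, 36.0, 62.3])]
film_roll [(0.89, [300.6, 150.2, 25.2, 45.9])]
knob_grip []
stop_face [(0.93, array([325.1, 245.1])), (0.56, array([273.2, 256.2]))]
fence_face [(0.84, array([305.8, 274.1]))]
idler [(0.91, array([273.3, 156. ]))]
fixture [(0.69, array([288.3, 240.6]))]
gauge_long [(0.75, array([344.6, 355.8])), (0.64, array([353.8, 317.2]))]
wrist 3 303.76743827510336 [[ 0.4077 -0.876  -0.2576  0.3269]
 [-0.9131 -0.3913 -0.1146 -0.5375]
 [-0.0004  0.2819 -0.9594  0.3851]
 [ 0.      0.      0.      1.    ]]
fixture []
gauge_long []
gauge_mid []
gauge_short []
core []
tape []
spanner []
cleaner []
film_roll []
knob_grip []
stop_face []
fence_face []
idler []
fixture []
gauge_long []
```

View pics/scene0.png

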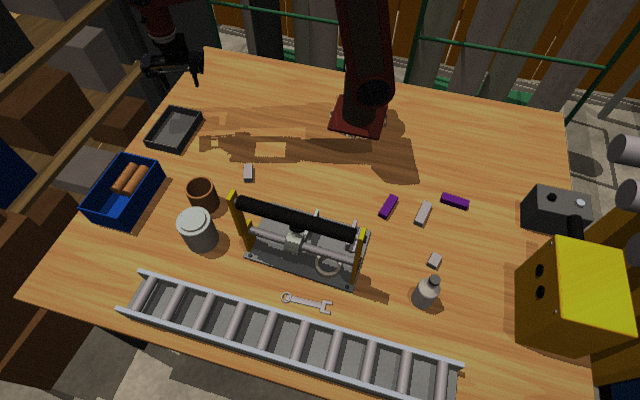

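View pics/side0.png

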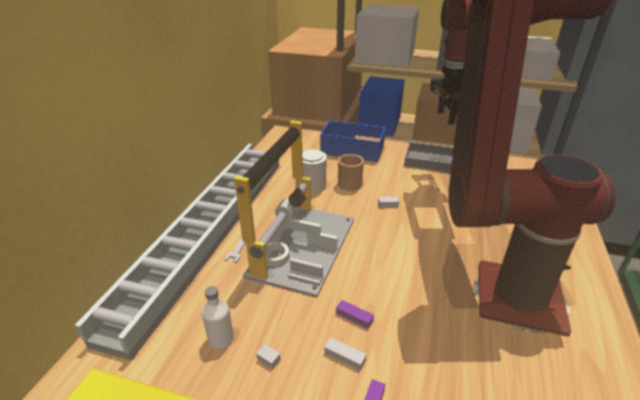

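Run:
```python
from h import *
f=env.grab_frame("scene"); save(f,"sc_c",(170,140,480,320),2.5)
f=env.grab_frame("side"); save(f,"si_c",(180,100,430,400),2)
```

```text
(no output)
```

View pics/sc_c.png

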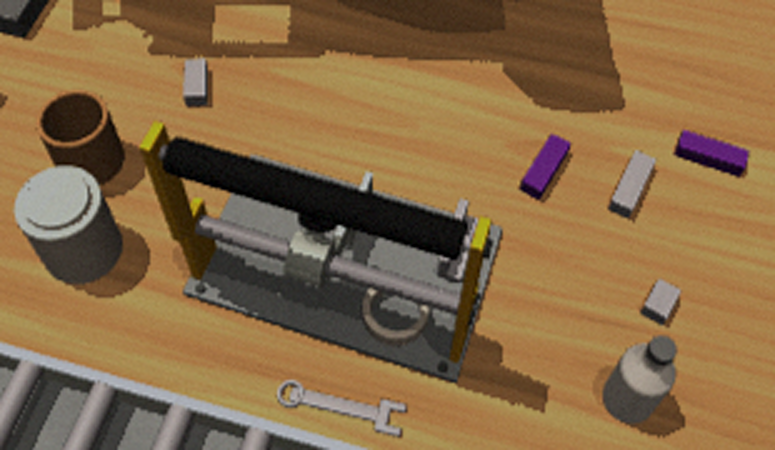

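View pics/si_c.png

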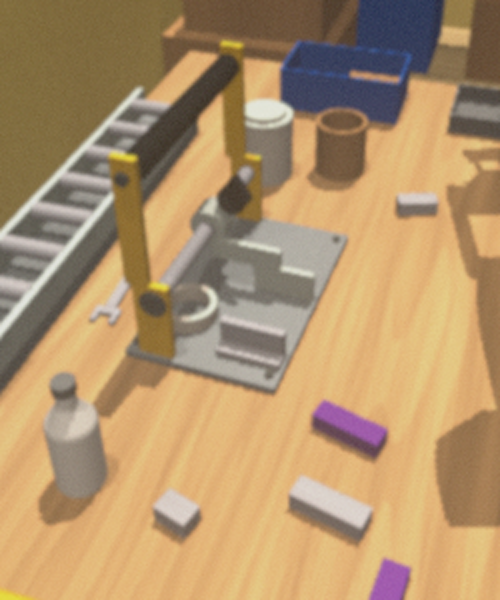

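The pictures show three gauge_long candidates in the scene view: the pale steel bar at (422,213), a purple bar at (388,207) and a purple bar at (455,201). The mid block is at (248,172) and the short block at (434,260). The steel bar at (422,213) (side view (345,354)) fits the description. Next I'll measure it and the fixture.

Run:
```python
from h import *
np.set_printoptions(precision=4,suppress=True)
for n in ["scene","side"]:
    f=env.grab_frame(n)
    for k in ["gauge_long","gauge_mid","gauge_short"]:
        for m in env.masks_of(k,f):
            if m["score"]<.45: continue
            P,u,v=pts(f,m["pixels"]); c=f["color"][v,u].mean(0)
            t=P[np.abs(P[:,2]-.025)<.004]
            if len(t)<10: print(n,k,'few',m['box']);continue
            r=cv2.minAreaRect((t[:,:2]*1000).astype(np.float32))
            print(n,k,m["box"][:2],"rgb",c.round(),len(t),"z",np.median(t[:,2]).round(4),"rect",np.round(r[0],1),np.round(r[1],1),round(r[2],1))
    P,u,v=pts(f)
    m=env.masks_of("fixture",f)[0]; Q,_,_=pts(f,m["pixels"])
    print("fix centroid",np.median(Q,0))
    s=(np.abs(P[:,2]-.012)<.004)&(np.hypot(*(P[:,:2]-np.median(Q,0)[:2]).T)<.3)
    c=f["color"][v,u].astype(int)
    s&=(c.max(1)-c.min(1)<35)
    r=cv2.minAreaRect((P[s,:2]*1000).astype(np.float32)); print("bed",s.sum(),r)
    im=np.zeros((400,640),np.uint8); im[v[s],u[s]]=255
    cv2.imwrite(f"pics/bed_{n}.png",im[100:320,150:450])
    for k in ["idler","fence_face","stop_face","knob_grip"]:
        for p in env.pinpoint(k,f):
            z={"idler":.29,"fence_face":.012,"stop_face":.027,"knob_grip":.167}[k]
            print(n,k,round(p["score"],2),p["location"],onz(f,*p["location"],z))
```

```text
scene gauge_long [411.9, 202.4] rgb [142. 130. 122.] 207 z 0.0248 rect [392.9 305.7] [29.7 91.6] 76.2
scene gauge_long [442.2, 192.0] rgb [75. 31. 84.] 202 z 0.025 rect [313.8 401.6] [89.4 35.1] 84.6
scene gauge_long [378.1, 196.0] rgb [85. 34. 97.] 201 z 0.0248 rect [397.6 190.2] [30.3 91.1] 74.0
scene gauge_mid few [288.7, 225.6, 15.1, 8.6]
scene gauge_short [424.3, 253.2] rgb [138. 129. 125.] 120 z 0.0248 rect [551.2 360. ] [28.3 45.6] 73.7
fix centroid [ 0.6725 -0.0283  0.0916]
bed 3382 ((726.3980712890625, -88.97850036621094), (465.613037109375, 469.2073059082031), 87.17784118652344)
scene idler 0.74 [293.9, 215.7] [ 0.6744 -0.0322  0.29  ]
scene fence_face 0.85 [349.3, 236.4] [0.543  0.0945 0.012 ]
scene stop_face 0.88 [313.8, 221.9] [ 0.5319 -0.0261  0.027 ]
scene stop_face 0.73 [332.5, 266.6] [0.6634 0.0709 0.027 ]
scene knob_grip 0.42 [297.2, 223.8] [ 0.628  -0.0444  0.167 ]
side gauge_long [335.6, 299.0] rgb [141.  90. 133.] 348 z 0.0232 rect [396.8 192.4] [32.4 91. ] 74.1
side gauge_long [324.7, 336.0] rgb [184. 172. 163.] 442 z 0.0236 rect [390.5 308.5] [31.8 86.3] 76.2
side gauge_long [361.7, 381.6] rgb [163.  97. 167.] 279 z 0.0235 rect [310.7 383.7] [47.3 29.8] 82.1
side gauge_mid [375.8, 195.0] rgb [165. 149. 137.] 83 z 0.0224 rect [ 396.2 -306.3] [64.  30.2] 17.4
side gauge_short [257.1, 347.2] rgb [179. 165. 155.] 216 z 0.0236 rect [550.5 362.9] [31.  43.2] 72.0
side gauge_short few [288.3, 186.2, 16.8, 21.7]
fix centroid [0.6416 0.007  0.0505]
bed 3150 ((641.8721313476562, -5.7041168212890625), (428.6703796386719, 444.1025695800781), 3.5797600746154785)
side idler 0.9 [275.4, 157.3] [ 0.6672 -0.0196  0.29  ]
side idler 0.48 [346.0, 183.6] [0.4606 0.0523 0.29  ]
side fence_face 0.63 [306.4, 274.4] [0.5499 0.0966 0.012 ]
side stop_face 0.79 [325.6, 246.0] [ 0.528  -0.0134  0.027 ]
side knob_grip 0.73 [297.9, 194.8] [ 0.6176 -0.0433  0.167 ]
```

Run:
```python
import cv2
a=cv2.imread("pics/bed_scene.png");b=cv2.imread("pics/bed_side.png")
cv2.imwrite("pics/beds.png",cv2.hconcat([a,b]))
```

```text
(no output)
```

View pics/beds.png

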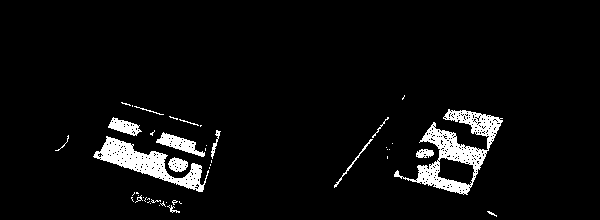

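Run:
```python
from h import *
from scipy.optimize import least_squares
np.set_printoptions(precision=4,suppress=True)
A=[]
for n in ["scene","side"]:
    f=env.grab_frame(n); P,u,v=pts(f); c=f["color"][v,u].astype(int)
    near=np.hypot(P[:,0]-.63,P[:,1]-0)<.3
    s=(np.abs(P[:,2]-.012)<.004)&near&(c.max(1)-c.min(1)<40)
    im=np.zeros((400,640),np.uint8); im[v[s],u[s]]=255
    im=cv2.morphologyEx(im,cv2.MORPH_CLOSE,np.ones((11,11)))
    im=cv2.morphologyEx(im,cv2.MORPH_OPEN,np.ones((5,5)))
    k,l,st,_=cv2.connectedComponentsWithStats(im); b=1+np.argmax(st[1:,4]); s&=l[v,u]==b
    r=cv2.minAreaRect((P[s,:2]*1000).astype(np.float32)); print(n,"bed",s.sum(),np.round(r[0],1),np.round(r[1],1),r[2])
    # idler: dark points high
    h=near&(P[:,2]>.28)&(P[:,2]<.32)&(c.max(1)<60)
    q=P[h]; m=np.median(q,0); 
    d=np.linalg.svd(q[:,:2]-q[:,:2].mean(0),full_matrices=0)[2][0]; print(" idler",h.sum(),m,"dir",np.degrees(np.arctan2(d[1],d[0])),q[:,:2].min(0),q[:,:2].max(0))
    t=near&(P[:,2]>.108)&(P[:,2]<.121); q=P[t]
    print(" tube",t.sum(),np.median(q,0))
    d=np.linalg.svd(q[:,:2]-q[:,:2].mean(0),full_matrices=0)[2][0];print("   dir",np.degrees(np.arctan2(d[1],d[0])))
    ye=near&(c[:,2]<60)&(c[:,0]>c[:,2]+70)&(c[:,1]>c[:,2]+50)&(P[:,2]>.03)
    yy=near&(P[:,2]>.20)&(P[:,2]<.33)
    print(" yellow",ye.sum(), P[ye].min(0) if ye.any() else 0,P[ye].max(0) if ye.any() else 0)
    # plates between z 50..62
    for lo,hi,nm in [(.05,.064,"plates")]:
        t=near&(P[:,2]>lo)&(P[:,2]<hi); np.save(f"pl_{n}.npy",P[t]); print(nm,t.sum())
```

```text
scene bed 3036 [633.1 -24.7] [348.3 158.9] 88.51239013671875
 idler 1957 [ 0.6893 -0.0222  0.3053] dir 87.35010091259866 [ 0.6589 -0.1894] [0.707  0.1479]
 tube 800 [ 0.6627 -0.0146  0.1152]
   dir 87.67053769480184
 yellow 163 [ 0.6314 -0.2009  0.1275] [0.7058 0.143  0.3196]
plates 255
side bed 2872 [596.4 -21. ] [349.5 206. ] 87.44403076171875
  return _methods._mean(a, axis=axis, dtype=dtype,
  ret = um.true_divide(
<stdin>:17: RuntimeWarning: Mean of empty slice.
Traceback (most recent call last):
IndexError: index 0 is out of bounds for axis 0 with size 0
```

```bash
cat > fx.py <<'E'
from h import *
from scipy.optimize import least_squares
def fit(names=("scene","side"),verbose=True):
    res={}
    for n in names:
        f=env.grab_frame(n); P,u,v=pts(f); c=f["color"][v,u].astype(int)
        # start guess
        x0,y0,a=.650,-.0155,np.radians(-2.5)
        for it in range(4):
            ca,sa=np.cos(a),np.sin(a)
            X=(P[:,0]-x0)*ca+(P[:,1]-y0)*sa; Y=-(P[:,0]-x0)*sa+(P[:,1]-y0)*ca; Z=P[:,2]
            rt=np.hypot(X,Z-.105); ri=np.hypot(X-.022,Z-.290)
            t=(np.abs(rt-.012)<(.012 if it==0 else .006))&(np.abs(Y)<.15)&(Z>.095)
            i=(np.abs(ri-.019)<(.015 if it==0 else .006))&(np.abs(Y)<.15)
            def r(p):
                ca,sa=np.cos(p[1]),np.sin(p[1])
                Xx=(P[:,0]-p[0])*ca+(P[:,1]-y0)*sa; Zz=Z-p[2]
                return np.r_[np.hypot(Xx[t],Zz[t]-.105)-.012, np.hypot(Xx[i]-.022,Zz[i]-.290)-.019]
            s=least_squares(r,[x0,a,0],loss="soft_l1",f_scale=.002); x0,a,dz=s.x
        # y: bed extents
        b=(np.abs(Z-dz-.012)<.004)&(X>-.16)&(X<.045)&(np.abs(Y)<.19)
        sat=c.max(1)-c.min(1)
        b&=sat<40
        hi=[];lo=[]
        for xx in np.arange(-.15,.04,.01):
            q=Y[b&(np.abs(X-xx)<.005)]
            if len(q)>10: hi.append(np.sort(q)[-2]); lo.append(np.sort(q)[1])
        bx=(np.abs(Z-dz-.012)<.004)&(np.abs(X)<.2)&(np.abs(Y)<.15)&(sat<40)
        fr=[np.sort(X[bx&(np.abs(Y-yy)<.005)&(X<-.1)])[1] for yy in np.arange(-.14,.15,.02) if (bx&(np.abs(Y-yy)<.005)&(X<-.1)).sum()>4]
        print(n,"x0 %.4f yaw %.2f dz %.4f"%(x0,np.degrees(a),dz),t.sum(),i.sum(),"bed y hi %.4f lo %.4f"%(np.median(hi),np.median(lo)),"front x",np.median(fr) if fr else None)
        yo=(np.median(hi)+np.median(lo))/2
        X2,Y2,Z2=X+0,Y-yo,Z-dz
        res[n]=(x0-yo*np.sin(a),y0+yo*np.cos(a),a,dz,X2,Y2,Z2,f,u,v)
        print("   origin",np.round(res[n][:2],4))
        pl=(Z2>.035)&(Z2<.058)&(X2>-.155)&(X2<-.075)&(np.abs(Y2)<.15)
        h,e=np.histogram(Y2[pl],np.arange(-.15,.15,.005)); print("   plates",[(round(e[k]*1000),int(h[k])) for k in range(len(h)) if h[k]>2])
        kn=(Z2>.138)&(Z2<.2)&(X2<-.01)&(X2>-.09)&(np.abs(Y2)<.15)
        print("   knob n",kn.sum(),"Ymed %.4f"%np.median(Y2[kn]) if kn.any() else "", np.c_[X2,Y2,Z2][kn].min(0).round(3) if kn.any() else "",np.c_[X2,Y2,Z2][kn].max(0).round(3) if kn.any() else "")
        co=(np.abs(np.hypot(X2,Z2-.105)-.028)<.004)&(np.abs(Y2)<.15)&(X2>-.03)&(X2<.028)
        print("   collar",co.sum(),np.percentile(Y2[co],[2,50,98]).round(4) if co.any() else "")
    return res
E
python3 - <<'E'
from fx import *
fit()
E
```

```text
scene x0 0.6585 yaw -2.70 dz -0.0001 740 1896 bed y hi 0.1611 lo -0.1739 front x -0.16130672584760664
   origin [ 0.6582 -0.0219]
   plates [(-10, 9), (-5, 3), (120, 4)]
   knob n 79 Ymed -0.0252 [-0.027 -0.047  0.138] [-0.01  -0.005  0.169]
   collar 273 [-0.0478 -0.0248 -0.0053]
side x0 0.6598 yaw -2.70 dz -0.0019 386 1027 bed y hi 0.1639 lo -0.1787 front x -0.16421769486388782
   origin [ 0.6595 -0.0228]
   plates [(-15, 3), (-10, 22), (-5, 131), (0, 7), (110, 6), (115, 9), (120, 170), (125, 12)]
   knob n 231 Ymed -0.0173 [-0.064 -0.037  0.138] [-0.012 -0.002  0.186]
   collar 192 [-0.0422 -0.0118 -0.0011]
```

Run:
```python
from h import *
from scipy.spatial.transform import Rotation as R
o=env.get_obs(); T=R.from_euler("xyz",o["tcp_rot"],degrees=True).as_matrix()
for n in ["scene","side"]:
    f=env.grab_frame(n); P,u,v=pts(f)
    L=(P-o["ee_pos"])@T
    s=(np.abs(L[:,:2]).max(1)<.2)&(L[:,2]<.03)&(L[:,2]>-.35)
    for z in np.arange(-.34,.03,.02):
        q=L[s&(np.abs(L[:,2]-z)<.01)]
        if len(q)>3: print(n,"z %.2f"%z,len(q),(q.min(0)*1000).round()[:2],(q.max(0)*1000).round()[:2])
f=env.grab_frame("scene"); save(f,"grip0",(120,0,240,120),5)
f=env.grab_frame("side"); save(f,"grip1",(400,20,520,140),5)
for k,n in [("core","scene"),("film_roll","scene")]:
    f=env.grab_frame(n); m=env.masks_of(k,f)[0]; P,_,_=pts(f,m["pixels"]); print(k,np.median(P,0),P.min(0),P.max(0))
```

```text
scene z -0.32 5 [ -6. -65.] [ 36. -61.]
scene z -0.30 342 [-119.  -75.] [ 46. -50.]
scene z -0.28 51 [-41. -63.] [ 29. -28.]
scene z -0.26 199 [-37. -41.] [34.  8.]
scene z -0.24 218 [-38. -42.] [36.  5.]
scene z -0.22 188 [-38. -41.] [35.  3.]
scene z -0.20 197 [-39. -43.] [37. 11.]
scene z -0.18 123 [-40. -44.] [37.  2.]
scene z -0.16 300 [-51. -41.] [38. 38.]
scene z -0.14 100 [-51. -41.] [18. 25.]
scene z -0.12 156 [-51. -30.] [17. 18.]
scene z -0.10 632 [-95. -40.] [95. 38.]
scene z -0.08 357 [-95. -42.] [92. 37.]
scene z -0.06 120 [-87. -41.] [86. 31.]
scene z -0.04 46 [-58. -15.] [59. 11.]
scene z -0.02 50 [-57. -17.] [55.  7.]
scene z 0.00 44 [-53. -16.] [52. 10.]
scene z 0.02 7 [-50. -13.] [51.  4.]
side z -0.34 224 [-196.  -86.] [ 43. -57.]
side z -0.32 188 [-185.  -85.] [ 50. -54.]
side z -0.30 92 [-130.  -78.] [ 45. -55.]
side z -0.28 92 [-46. -64.] [16.  3.]
side z -0.26 134 [-43. -40.] [15.  6.]
side z -0.24 143 [-44. -41.] [36.  7.]
side z -0.22 133 [-43. -41.] [21.  8.]
side z -0.20 132 [-42. -42.] [5. 9.]
side z -0.18 115 [-44. -44.] [15. 12.]
side z -0.16 168 [-54. -40.] [23. 16.]
side z -0.14 91 [-56. -41.] [14.  8.]
side z -0.12 121 [-56. -30.] [16.  9.]
side z -0.10 236 [-99. -40.] [96.  8.]
side z -0.08 181 [-96. -42.] [93. -7.]
side z -0.06 134 [-92. -42.] [87.  9.]
side z -0.04 41 [-64. -15.] [55.  9.]
side z -0.02 73 [-62. -14.] [56.  8.]
side z 0.00 72 [-60. -13.] [54. 10.]
side z 0.02 25 [-56. -13.] [51.  8.]
core [ 0.54732007 -0.39966389  0.06672002] [ 0.45503302 -0.51111849 -0.00374777] [ 0.63822024 -0.32009611  0.11986633]
film_roll [ 0.69285748 -0.33171806  0.11831537] [ 0.62741976 -0.39810554 -0.00137613] [ 0.72729995 -0.29968291  0.13404818]
```

View pics/grip0.png

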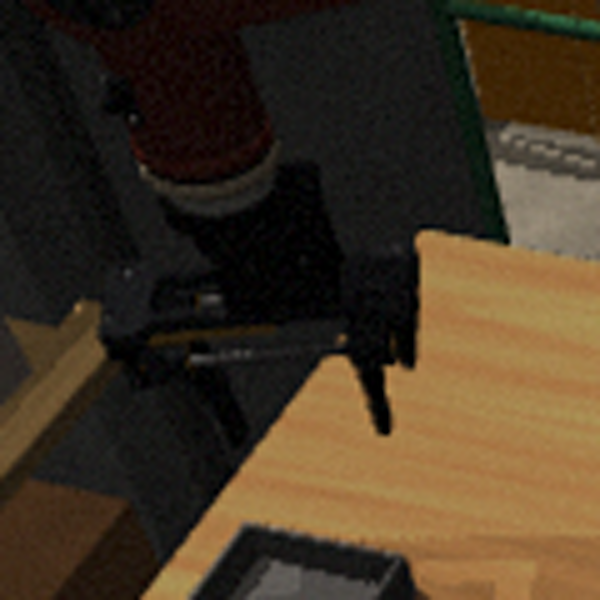

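View pics/grip1.png

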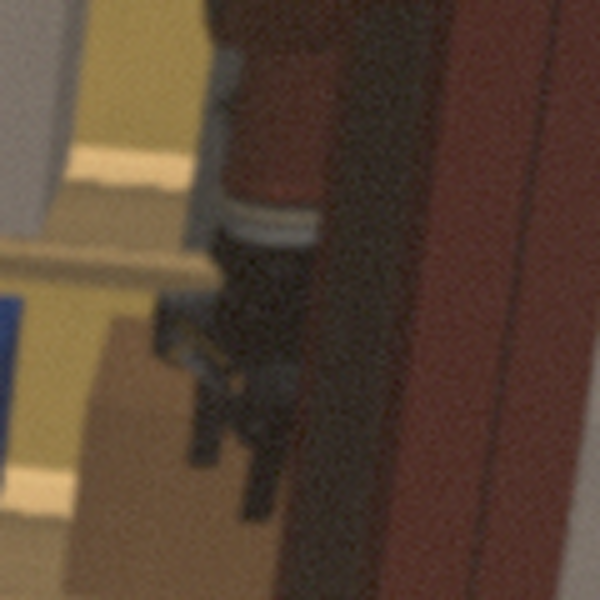

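The gripper body is 190 mm along the jaw axis, so for the knob I'll set the jaws along fixture y, with the wrist camera on the robot side. First I'll move to a standoff in front of the fixture.

```bash
python3 -m creep '80 0 0 60 0; 80 10 20 120 0.15; 80 30 60 130 0.3; 80 45 95 130 0.48; 80 60 130 130 0.66; 80 80 170 130 0.84; 80 100 210 130 1.02; 80 120 250 130 1.2; 80 140 290 130 1.38; 80 160 330 130 1.56; 80 180 370 130 1.74; 80 200 410 130 1.92; 80 220 450 130 2.1; 80 235 485 130 2.28; 80 245 510 130 2.46; 80 245 526 130 2.6; 80 245 526 130 2.674; 80 245 526 130 2.674; 80 245 526 130 2.674'
python3 - <<'E'
from h import *
o=env.get_obs(); print({k:np.round(o[k],3) for k in ["clock","joint_pos","ee_pos","tcp_rot","contact_force"]})
f=env.grab_frame("wrist"); save(f,"w1")
for k in ["knob_grip","stop_face","fence_face"]:
    for p in env.pinpoint(k,f):
        z={"fence_face":.012,"stop_face":.027,"knob_grip":.167}[k]; print(k,round(p["score"],2),np.round(p["location"],1),onz(f,*p["location"],z).round(4))
E
```

```text
clock: 6.38
ee_pos: [0.5003, -0.0446, 0.3666]
tcp_rot: [180.0, 0.0, 87.2]
contact_force: [-0.4, -0.6, -0.2]
width: 0.0697
{'clock': np.float64(6.375), 'joint_pos': array([-1.41000e+01, -7.48700e+00,  9.45170e+01, -4.00000e-03,
        9.29640e+01, -1.01319e+02]), 'ee_pos': array([ 0.5  , -0.045,  0.367]), 'tcp_rot': array([1.79995e+02, 5.00000e-03, 8.72180e+01]), 'contact_force': array([-0.446, -0.603, -0.169])}
knob_grip 0.6 [318.2 264.8] [ 0.6134 -0.05    0.167 ]
knob_grip 0.36 [379.1 245.2] [0.5899 0.0273 0.167 ]
stop_face 0.81 [329.7 179.7] [ 0.5349 -0.0276  0.027 ]
fence_face 0.97 [401.5 185.9] [0.5551 0.0945 0.012 ]
fence_face 0.2 [330.2 178.6] [ 0.5364 -0.0263  0.012 ]
```

View pics/w1.png

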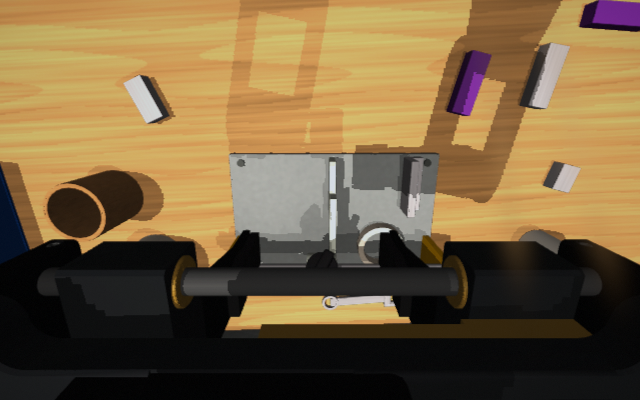

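The wrist view shows the knob at (320,262), the stop plate edge-on at column 333 and the fence at (412,185). The steel long block is at (545,75) and the purple bars at (468,82) and (612,15). I'll get the details from the wrist depth.

Run:
```python
from h import *
np.set_printoptions(precision=1,suppress=True)
f=env.grab_frame("wrist"); P,u,v=pts(f); a=np.radians(-2.7); o=np.array([.659,-.0243])
d=P[:,:2]-o; X=(d@[np.cos(a),np.sin(a)])*1e3; Y=(d@[-np.sin(a),np.cos(a)])*1e3; Z=P[:,2]*1e3
b=(abs(Z-12)<4)&(X>-175)&(X<-60)&(abs(Y)<190)
for xx in (-150,-130,-110,-90):
    q=Y[b&(abs(X-xx)<4)]; print("bed",xx,q.min(),q.max())
for yy in (-140,-100,-60,-30,30): q=X[b&(abs(Y-yy)<4)]; print("front",yy,q.min())
for nm,lo,hi in (("stop",-40,40),("fence",95,150)):
    t=(Z>54)&(Z<66)&(X>-165)&(X<-72)&(Y>lo)&(Y<hi); print(nm,t.sum(),"Z",np.median(Z[t]),"Y",np.percentile(Y[t],[2,50,98]),"X",X[t].min(),X[t].max())
t=(Z>130)&(Z<200)&(X>-85)&(X<-15)&(Y>-60)&(Y<20)
Q=np.c_[X,Y,Z][t]; print("knob",t.sum(),Q.min(0),Q.max(0),np.median(Q,0))
# knob-frame coords
s35,c35=np.sin(np.radians(35)),np.cos(np.radians(35))
k=np.array([-43.6,0,167.3]); e1=np.array([c35,0,s35]); e3=np.array([-s35,0,c35])
A=(Q-k)@e1; H=(Q-k)@e3
top=(H>4)&(H<15); q=np.c_[A[top],Q[top,1]]; r=cv2.minAreaRect(q.astype(np.float32)); print("top",top.sum(),r, "H",np.median(H[top]))
save(f,"w1k",(270,220,370,300),6)
```

```text
bed -150 -175.8453777161605 172.3361427482118
bed -130 -175.78573551160923 172.4679621024108
bed -110 -175.405749150855 172.56417394187048
bed -90 -175.60443872338527 171.59782423997666
front -140 -165.60684864558854
front -100 -165.5471757565673
front -60 -165.36210526569246
front -30 -165.44690262577768
front 30 -165.30084879634586
stop 221 Z 60.004466032167635 Y [-11.   -6.6  -1. ] X -160.01307391448393 -72.09229187607909
fence 477 Z 59.88889950270793 Y [112.9 118.1 124.7] X -159.9391374777049 -72.02217141798594
knob 406 [-64.7 -44.4 135.9] [-31.6  -2.6 178. ] [-47.7 -21.8 163.7]
top 205 ((-6.417453289031982, -19.190589904785156), (13.963153839111328, 26.301071166992188), 59.97292709350586) H 9.600248960507132
```

View pics/w1k.png

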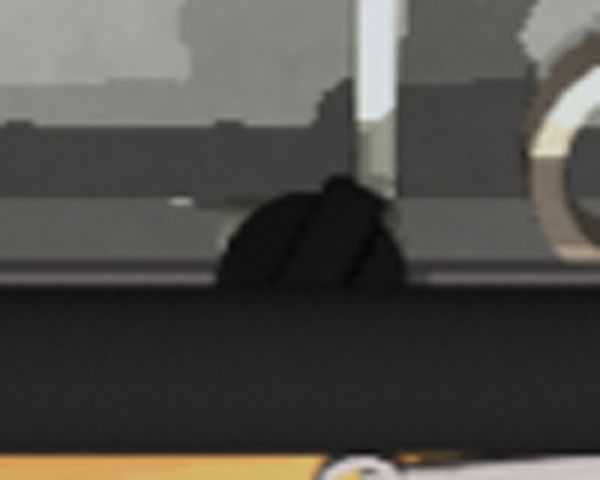

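The geometry agrees closely. With a 1.7 mm y correction, the fixture origin is at about (0.6588, -0.026) and yaw is -2.7°. The gap is about 114 mm, and the knob is tight with its bar's front end toward +y. Since the tool stays vertical, I'll straddle the front end of the bar and push it toward -y.

```bash
python3 -m creep '80 30 0 0 0; 80 60 0 0 0; 80 90 0 -20 0; 80 90 0 -60 0; 80 90 0 -100 0; 80 90 0 -140 0; 80 90 0 -175 0; 80 90 0 -200 0; 80 90 0 -206 0; 80 90 0 -206 0; 80 90 0 -206 0'
python3 - <<'E'
from h import *
f=env.grab_frame("wrist"); save(f,"w2")
E
```

```text
clock: 8.0
ee_pos: [0.5913, -0.0447, 0.1623]
tcp_rot: [179.8, 0.0, 87.3]
contact_force: [-0.5, -0.2, 0.2]
width: 0.0697
```

View pics/w2.png

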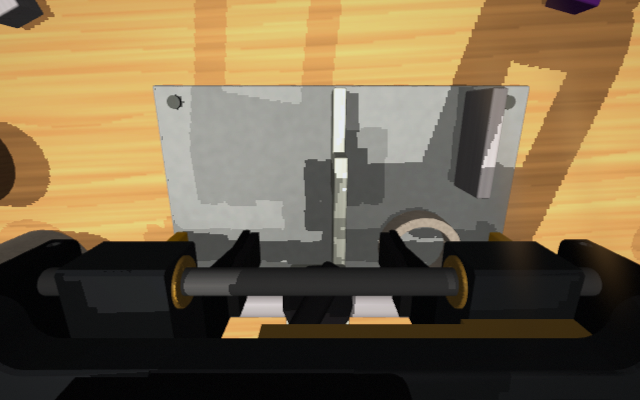

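The fingers straddle the knob; the bar front is visible at (320,300). I'll push toward -y.

```bash
python3 -m creep '80 0 -8 0 0; 80 0 -14 0 0; 80 0 -18 0 0; 80 0 -21 0 0; 80 0 -24 0 0; 80 0 -27 0 0; 80 0 -30 0 0; 80 0 -30 0 0'
python3 - <<'E'
from h import *
f=env.grab_frame("wrist"); save(f,"w3",(220,60,420,360),2)
E
```

```text
clock: 9.05
ee_pos: [0.5884, -0.0716, 0.1592]
tcp_rot: [-179.7, -0.3, 87.4]
contact_force: [-4.0, 10.1, -0.4]
width: 0.0699
```

View pics/w3.png

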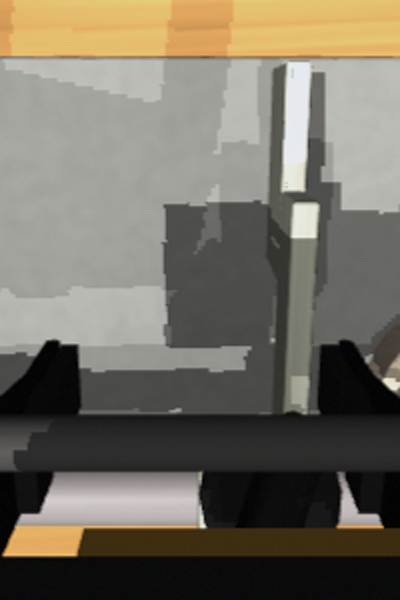

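```bash
python3 -m creep '80 0 -4 0 0; 80 0 -8 0 0; 80 0 -12 0 0; 80 0 -16 0 0; 80 0 -20 0 0; 80 0 -25 0 0; 80 0 -30 0 0; 80 0 -30 0 0'
python3 - <<'E'
from h import *
f=env.grab_frame("wrist"); save(f,"w4",(220,60,420,360),2)
P,u,v=pts(f); a=np.radians(-2.7); o=np.array([.6588,-.026])
d=P[:,:2]-o; X=(d@[np.cos(a),np.sin(a)])*1e3; Y=(d@[-np.sin(a),np.cos(a)])*1e3; Z=P[:,2]*1e3
for nm,lo,hi in (("stop",-110,40),("fence",95,150)):
    t=(Z>54)&(Z<66)&(X>-165)&(X<-72)&(Y>lo)&(Y<hi); print(nm,t.sum(),"Z",np.median(Z[t]),"Y",np.percentile(Y[t],[2,50,98]))
E
```

```text
clock: 10.1
ee_pos: [0.588, -0.1017, 0.1591]
tcp_rot: [-179.6, -0.3, 87.4]
contact_force: [-4.7, 8.8, 1.6]
width: 0.0699
stop 963 Z 60.17496627220348 Y [-43.48939436 -39.38570943 -33.789703  ]
fence 2113 Z 59.88386278826313 Y [113.86500883 118.03812133 125.92140982]
```

View pics/w4.png

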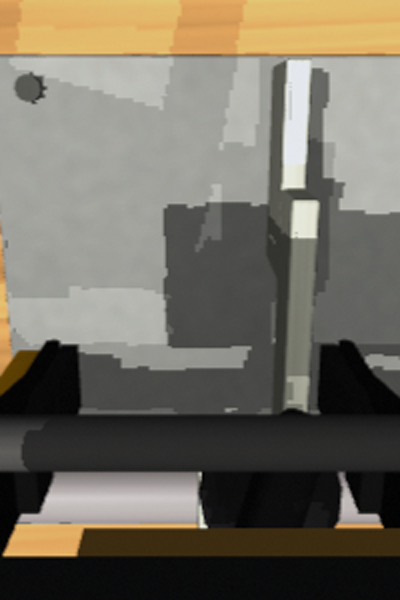

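The carriage is now free and sliding. I'll run it to its end of travel, then keep pushing so that the knob turns further.

```bash
python3 -m creep '80 0 -6 0 0; 80 0 -12 0 0; 80 0 -18 0 0; 80 0 -24 0 0; 80 0 -30 0 0; 80 0 -35 0 0; 80 0 -39 0 0; 80 0 -42 0 0; 80 0 -45 0 0; 80 0 -48 0 0; 80 0 -48 0 0'
python3 - <<'E'
from h import *
f=env.grab_frame("wrist"); save(f,"w5",(220,60,420,360),2)
P,u,v=pts(f); a=np.radians(-2.7); o=np.array([.6588,-.026])
d=P[:,:2]-o; X=(d@[np.cos(a),np.sin(a)])*1e3; Y=(d@[-np.sin(a),np.cos(a)])*1e3; Z=P[:,2]*1e3
t=(Z>54)&(Z<66)&(X>-165)&(X<-72)&(Y>-120)&(Y<40); print(t.sum(),"Y",np.percentile(Y[t],[2,50,98]))
E
```

```text
clock: 11.52
ee_pos: [0.5866, -0.1484, 0.1576]
tcp_rot: [-179.4, -0.4, 87.4]
contact_force: [-7.4, 10.4, -1.2]
width: 0.0696
992 Y [-85.44097575 -81.61329389 -75.75381103]
```

View pics/w5.png

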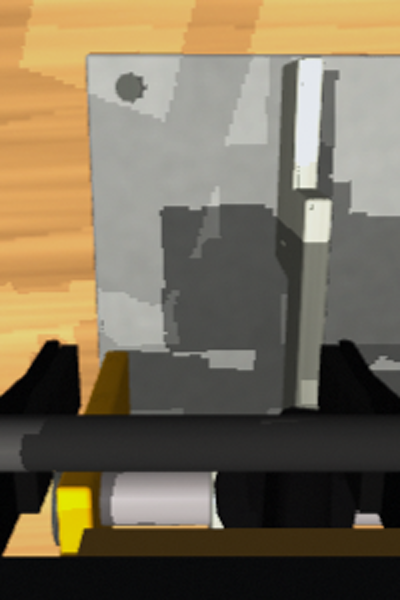

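```bash
python3 -m creep '80 -1 -2 0 0; 80 -2 -4 0 0; 80 -3 -6 0 0; 80 -3 -8 0 0; 80 -3 -10 0 0; 80 -3 -12 0 0; 80 -3 -12 0 0'
python3 - <<'E'
from h import *
f=env.grab_frame("wrist"); save(f,"w6",(220,60,420,360),2)
f=env.grab_frame("side"); save(f,"s6",(220,140,380,260),5)
E
```

```text
clock: 12.45
ee_pos: [0.584, -0.1596, 0.1566]
tcp_rot: [-179.4, -0.5, 87.4]
contact_force: [-3.8, 13.3, -5.9]
width: 0.0697
```

View pics/w6.png

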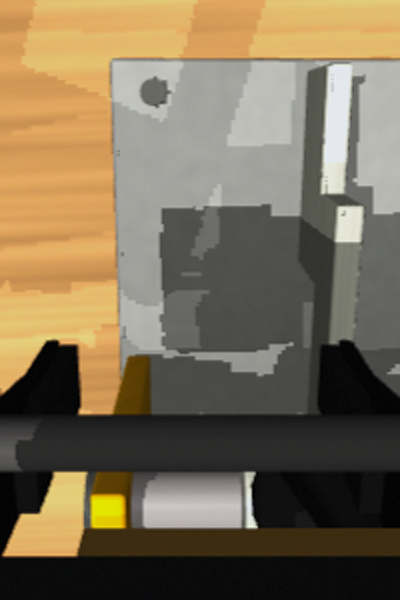

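View pics/s6.png

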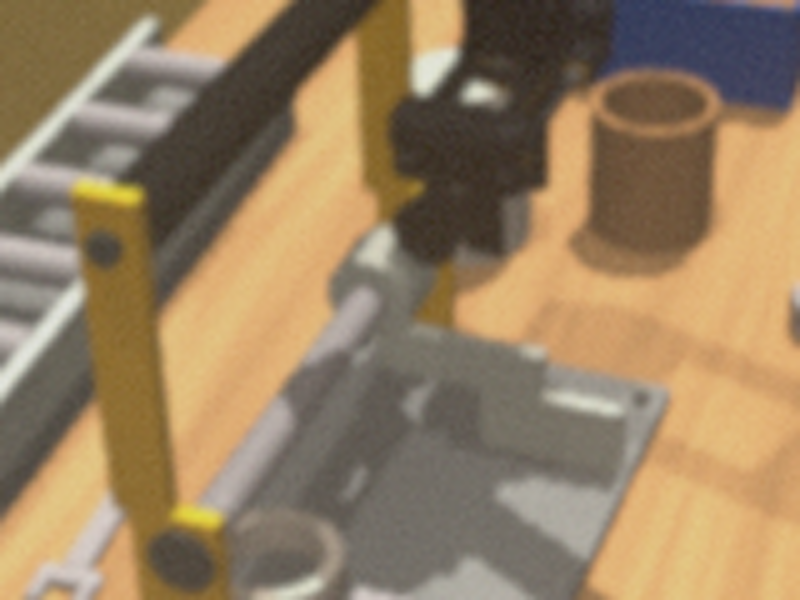

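The bar has clearly swung past the middle. I'll back off, rise and check the knob.

```bash
python3 -m creep '80 0 6 0 0; 80 0 12 0 0; 80 0 14 30 0; 80 -20 14 80 0; 80 -50 14 140 0; 80 -80 14 200 0; 80 -90 14 210 0; 80 -90 14 210 0; 80 -90 14 210 0'
cat > kn.py <<'E'
from h import *
def knob(f,o=(.6588,-.026),yaw=-2.7):
    P,u,v=pts(f); a=np.radians(yaw); d=P[:,:2]-np.array(o); X=(d@[np.cos(a),np.sin(a)])*1e3; Y=(d@[-np.sin(a),np.cos(a)])*1e3; Z=P[:,2]*1e3
    st=(Z>55)&(Z<65)&(X>-158)&(X<-72)&(Y<100)&(Y>-130); sf=np.percentile(Y[st],98); fe=np.percentile(Y[(Z>55)&(Z<65)&(X>-158)&(X<-72)&(Y>103)&(Y<150)],2)
    print("stop face Y %.1f fence %.1f gap %.1f"%(sf,fe,fe-sf))
    yc=sf-22; s,c=np.sin(np.radians(35)),np.cos(np.radians(35))
    D=np.c_[X+43.6,Y-yc,Z-167.3]; A=D@[c,0,s]; H=D@[-s,0,c]; t=(H>3)&(H<16)&(abs(A)<24)&(abs(D[:,1])<24)
    q=np.c_[A,D[:,1]][t].astype(np.float32); print("bar top n",len(q),"H",np.median(H[t]))
    r=cv2.minAreaRect(q); vx,vy,_,_=cv2.fitLine(q,cv2.DIST_L2,0,.01,.01).ravel(); print("rect",np.round(r[0],1),np.round(r[1],1),round(r[2],1),"line angle rad",np.arctan(vy/vx), "-> knob",np.arctan(vy/vx)+.6)
    return u[t],v[t]
E
python3 - <<'E'
from kn import *
f=env.grab_frame("wrist"); knob(f); save(f,"w7",(220,150,420,300),4)
E
```

```text
clock: 13.68
ee_pos: [0.4972, -0.1503, 0.3683]
tcp_rot: [-179.9, -0.1, 87.3]
contact_force: [0.3, 0.0, -0.6]
width: 0.0697
stop face Y -75.5 fence 114.2 gap 189.7
bar top n 230 H 9.489240237366703
rect [-4.7 -3.3] [29.8 14.1] 34.4 line angle rad 0.7238321 -> knob 1.323832
```

View pics/w7.png

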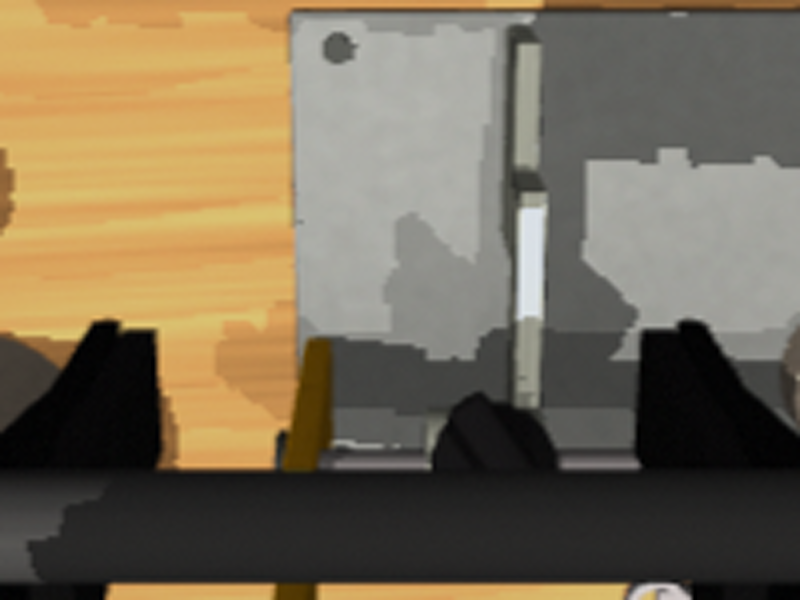

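The knob is fully loose: the bar angle is about +0.6, which puts the knob at about 1.2 rad. The gap is 190 mm. Next I'll go over the steel long block.

```bash
python3 -m creep '100 -10 40 0 0; 100 -30 80 0 0; 100 -45 125 0 -0.05; 100 -60 175 0 -0.1; 100 -75 225 0 -0.15; 100 -90 275 0 -0.194; 100 -100 325 0 -0.194; 100 -105 375 -20 -0.194; 100 -105 420 -60 -0.194; 100 -105 445 -90 -0.194; 100 -105 457 -115 -0.194; 100 -105 457 -115 -0.194; 100 -105 457 -115 -0.194'
python3 - <<'E'
from h import *
f=env.grab_frame("wrist"); save(f,"w8")
for m in env.masks_of("gauge_long",f):
    P,u,v=pts(f,m["pixels"]); c=f["color"][v,u].mean(0); t=P[np.abs(P[:,2]-.025)<.004]
    if len(t)<20: continue
    r=cv2.minAreaRect((t[:,:2]*1000).astype(np.float32)); print(m["box"],c.round(),len(t),np.median(t[:,2]),np.round(r[0],1),np.round(r[1],1),round(r[2],1))
print(env.get_obs()["ee_pos"],env.get_obs()["joint_pos"].round(1))
E
```

```text
clock: 15.35
ee_pos: [0.3924, 0.3063, 0.2554]
tcp_rot: [-180.0, 0.1, 76.2]
contact_force: [0.1, 0.0, 0.2]
width: 0.0874
[340.9, 70.8, 82.1, 36.8] [ 89.  35. 108.] 2045 0.025289784518769676 [313.2 404.5] [89.9 30. ] 83.4
[222.3, 160.5, 28.3, 66.6] [100.  38. 122.] 1547 0.025194265266434535 [396.3 193. ] [30.6 88.9] 73.9
[306.7, 134.0, 26.3, 74.2] [176. 170. 168.] 1626 0.025171008923111415 [392.5 307.7] [30.  89.7] 76.9
[0.39303723 0.30634896 0.256643  ] [ 28.9  -5.8 104.6  -0.   81.1 -47.3]
```

View pics/w8.png

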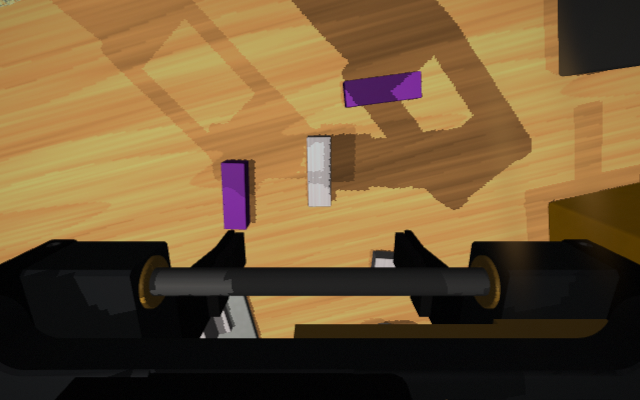

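The steel bar at (320,170) measures 89.7 × 30 mm and its centre is (0.3925, 0.3077). The purple bars are at (235,195) and (383,88). I'll descend on the steel one.

```bash
python3 -m creep '100 0 1 -50 0.012; 100 0 1 -100 0.012; 100 0 1 -150 0.012; 100 0 1 -190 0.012; 100 0 1 -220 0.012; 100 0 1 -232 0.012; 100 0 1 -235 0.012; 100 0 1 -235 0.012; 100 0 1 -235 0.012'
```

```text
clock: 16.58
ee_pos: [0.3934, 0.3081, 0.0219]
tcp_rot: [179.9, -0.1, 76.9]
contact_force: [0.2, -0.5, 0.5]
width: 0.0872
```

```bash
python3 -m creep '100 0 0 -2 0; 100 0 0 -2 0; 20 0 0 -2 0; 20 0 0 -2 0; 20 0 0 -2 0; 20 0 0 -2 0; 20 0 0 -2 0; 20 0 0 -2 0'
```

```text
clock: 17.58
ee_pos: [0.3923, 0.3075, 0.0185]
tcp_rot: [-180.0, -0.0, 76.9]
contact_force: [0.4, 0.9, 0.2]
width: 0.0352
```

```bash
python3 -m creep '10 0 0 -2 0; 10 0 0 -2 0; 10 0 0 -2 0; 10 0 0 -2 0; 10 0 0 -2 0'
```

```text
clock: 18.2
ee_pos: [0.3924, 0.3075, 0.0177]
tcp_rot: [-180.0, 0.0, 76.9]
contact_force: [-3.6, -3.8, 12.5]
width: 0.0296
```

The block is gripped at a width of 29.6 mm. I'll lift it, carry it over and hover low over the gap.

```bash
python3 -m creep '10 0 0 20 0; 10 0 0 60 0; 10 0 -10 110 -0.05; 10 10 -30 140 -0.17; 10 25 -60 140 -0.29; 10 40 -90 140 -0.41; 10 60 -120 140 -0.53; 10 80 -150 140 -0.65; 10 100 -180 140 -0.78; 10 115 -205 140 -0.91; 10 130 -230 140 -1.04; 10 140 -250 140 -1.17; 10 145 -262 140 -1.29; 10 145 -262 130 -1.389; 10 145 -262 90 -1.389; 10 145 -262 60 -1.389; 10 145 -262 60 -1.389; 10 145 -262 60 -1.389'
python3 - <<'E'
from h import *
o=env.get_obs(); print(o["ee_pos"],o["tcp_rot"],o["contact_force"],o["joint_pos"].round(1))
f=env.grab_frame("wrist"); save(f,"w9")
P,u,v=pts(f); a=np.radians(-2.7); d=P[:,:2]-np.array([.6588,-.026]); X=(d@[np.cos(a),np.sin(a)])*1e3; Y=(d@[-np.sin(a),np.cos(a)])*1e3; Z=P[:,2]*1e3
t=(abs(X+125)<25)&(Y<110)&(Y>0)&(Z>60)&(Z<110); h=np.median(Z[t]); print("block",t.sum(),Z[t].min(),h,"Y",np.percentile(Y[t],[1,50,99]),"X",np.percentile(X[t],[1,50,99]))
t=(Z>55)&(Z<65)&(X>-158)&(X<-72)&(Y>103)&(Y<150); print("fence",t.sum(),np.percentile(Y[t],[2,98]))
E
```

```text
clock: 20.45
ee_pos: [0.5378, 0.0455, 0.0774]
tcp_rot: [-180.0, -0.0, -2.7]
contact_force: [1.1, -0.1, -2.5]
width: 0.0297
[0.53784778 0.04552065 0.07735449] [-1.79998751e+02 -4.62465672e-02 -2.69020005e+00] [ 1.05885989 -0.06243466 -2.54514009] [ -3.5  11.  107.7   0.   61.2  -0.8]
block 7849 62.86886751744125 84.96388348957751 Y [ 32.48797386  78.46894711 109.42313269] X [-147.13505438 -123.32470231 -101.07806105]
fence 3560 [112.75490755 126.48166558]
```

View pics/w9.png

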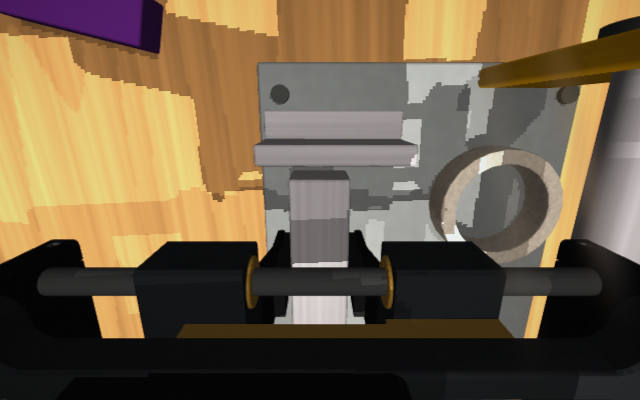

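The block is square to the fence, with its edge at (320,172) and the fence at row 165. I'll shift it back 3 mm and lower it.

```bash
python3 -m creep '10 0 -3 -10 0; 10 0 -3 -25 0; 10 0 -3 -36 0; 10 0 -3 -42 0; 10 0 -3 -44 0; 10 0 -3 -45 0; 10 0 -3 -45 0'
```

```text
clock: 21.38
ee_pos: [0.5376, 0.0425, 0.0319]
tcp_rot: [180.0, -0.0, -2.7]
contact_force: [0.2, -0.0, -1.8]
width: 0.0298
```

```bash
python3 -m creep '10 0 0 -1 0; 10 0 0 -2 0; 10 0 0 -2 0; 10 0 0 -2 0'
```

```text
clock: 21.88
ee_pos: [0.5375, 0.0425, 0.0298]
tcp_rot: [-180.0, -0.0, -2.7]
contact_force: [-0.7, -0.6, -0.1]
width: 0.0296
```

The force went from -1.8 to -0.1 N, so the block is resting on the bed. I'll release and rise.

```bash
python3 -m creep '45 0 0 -2 0; 60 0 0 -1 0; 70 0 0 0 0; 70 0 0 0 0; 70 0 0 20 0; 70 0 0 60 0; 70 0 0 110 0; 80 0 0 160 0; 80 0 -10 210 0; 80 0 -20 260 0; 80 0 -30 300 0; 80 0 -30 300 0'
python3 - <<'E'
from h import *
print(env.get_obs()["ee_pos"])
f=env.grab_frame("wrist"); save(f,"w10")
P,u,v=pts(f); a=np.radians(-2.7); d=P[:,:2]-np.array([.6588,-.026]); X=(d@[np.cos(a),np.sin(a)])*1e3; Y=(d@[-np.sin(a),np.cos(a)])*1e3; Z=P[:,2]*1e3
t=(abs(X+125)<35)&(Y<112)&(Y>-20)&(Z>33)&(Z<42); r=cv2.minAreaRect(np.c_[X,Y][t].astype(np.float32)); print(t.sum(),np.median(Z[t]),r)
E
```

```text
clock: 23.38
ee_pos: [0.5391, 0.0117, 0.3342]
tcp_rot: [180.0, -0.5, -2.7]
contact_force: [0.5, 0.0, 0.2]
width: 0.07
[0.53910308 0.01174618 0.33417144]
1274 37.25249456128272 ((-123.23548126220703, 64.90461730957031), (29.828210830688477, 87.6598892211914), 0.1688464879989624)
```

View pics/w10.png

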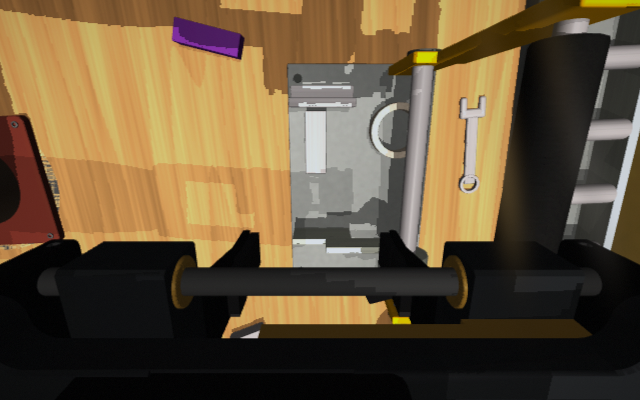

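The block lies flat: its top is at 37.3 mm, it is 0.2° off square and centred at X -123, Y 64. Now back to the knob.

```bash
python3 -m creep '80 -10 -10 20 0.15; 80 -10 -25 25 0.33; 80 -10 -40 25 0.51; 80 -10 -60 25 0.69; 80 -10 -80 25 0.87; 80 -10 -95 25 1.05; 80 0 -110 25 1.23; 80 0 -125 25 1.41; 80 0 -131 25 1.571; 80 25 -131 25 1.571; 80 48 -131 0 1.571; 80 48 -131 0 1.571; 80 48 -131 0 1.571'
python3 - <<'E'
from h import *
o=env.get_obs(); print(o["ee_pos"],o["tcp_rot"])
E
```

```text
clock: 25.05
ee_pos: [0.5845, -0.1181, 0.3288]
tcp_rot: [-179.9, -0.0, 87.3]
contact_force: [-1.3, 0.4, -0.3]
width: 0.0698
[ 0.58451816 -0.11813991  0.32876954] [-1.79871614e+02 -3.06801641e-02  8.73379519e+01]
```

```bash
python3 -m creep '80 2 -1 -40 0; 80 2 -1 -80 0; 80 2 -1 -120 0; 80 2 -1 -150 0; 80 2 -1 -165 0; 80 2 -1 -170 0; 80 2 -1 -170 0; 80 2 -1 -170 0'
python3 - <<'E'
from h import *
f=env.grab_frame("wrist"); save(f,"w11",(200,60,520,360),2)
E
```

```text
clock: 26.05
ee_pos: [0.5882, -0.1198, 0.1612]
tcp_rot: [179.9, 0.0, 87.3]
contact_force: [-0.0, 0.2, -0.6]
width: 0.0696
```

View pics/w11.png

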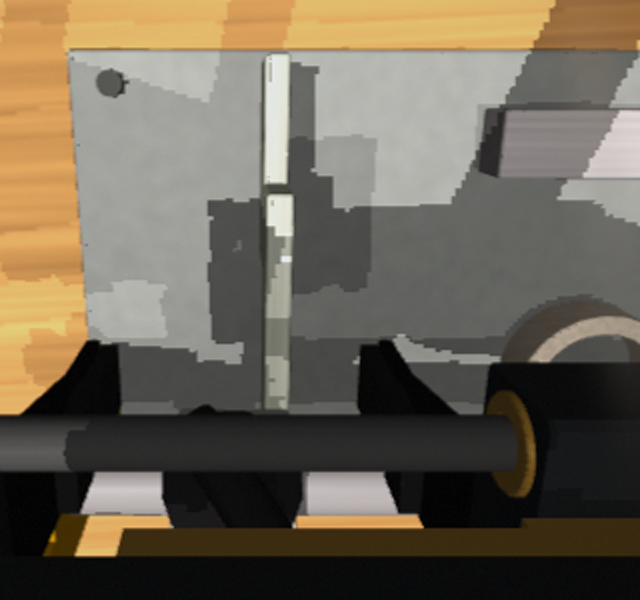

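The knob is straddled. I'll push the carriage along fixture +y up to the block.

```bash
python3 -m creep '80 0 8 0 0; 80 1 14 0 0; 80 1 19 0 0; 80 1 25 0 0; 80 1 32 0 0; 80 2 40 0 0; 80 2 48 0 0; 80 3 56 0 0; 80 3 64 0 0; 80 3 72 0 0; 80 4 80 0 0; 80 4 88 0 0; 80 4 94 0 0; 80 5 99 0 0; 80 5 103 0 0; 80 5 106 0 0; 80 5 106 0 0'
python3 - <<'E'
from kn import *
f=env.grab_frame("wrist"); save(f,"w12",(200,60,520,360),2)
knob(f)
E
```

```text
clock: 28.22
ee_pos: [0.5922, -0.013, 0.1594]
tcp_rot: [-180.0, -0.0, 87.3]
contact_force: [1.3, -1.0, 0.7]
width: 0.0696
stop face Y 15.9 fence 114.3 gap 98.5
bar top n 1000 H 9.56666509593607
rect [-5.4 -4.3] [45.2 14.1] 34.6 line angle rad 0.7949638 -> knob 1.3949637
```

View pics/w12.png

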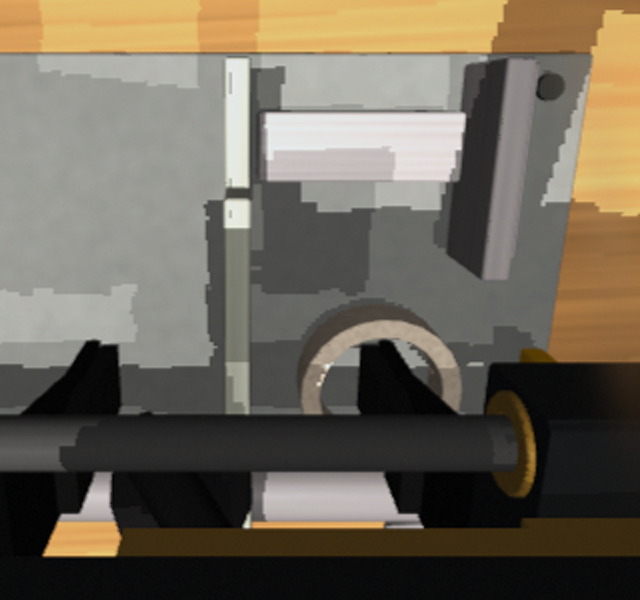

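```bash
python3 -m creep '80 0 3 0 0; 80 0 5 0 0; 80 0 7 0 0; 80 0 9 0 0; 80 1 10 0 0; 80 1 12 0 0; 80 1 14 0 0; 80 1 16 0 0; 80 1 18 0 0; 80 1 18 0 0'
python3 - <<'E'
from kn import *
f=env.grab_frame("wrist"); save(f,"w13",(200,60,520,360),2)
knob(f)
E
```

```text
clock: 29.52
ee_pos: [0.5899, 0.0019, 0.1573]
tcp_rot: [-179.5, 0.2, 87.2]
contact_force: [-7.7, -13.4, -2.7]
width: 0.0697
stop face Y 24.8 fence 114.4 gap 89.6
bar top n 846 H 9.495854316744335
rect [-8.4 -3.1] [34.6 14.2] 18.1 line angle rad 0.7057806 -> knob 1.3057806
```

View pics/w13.png

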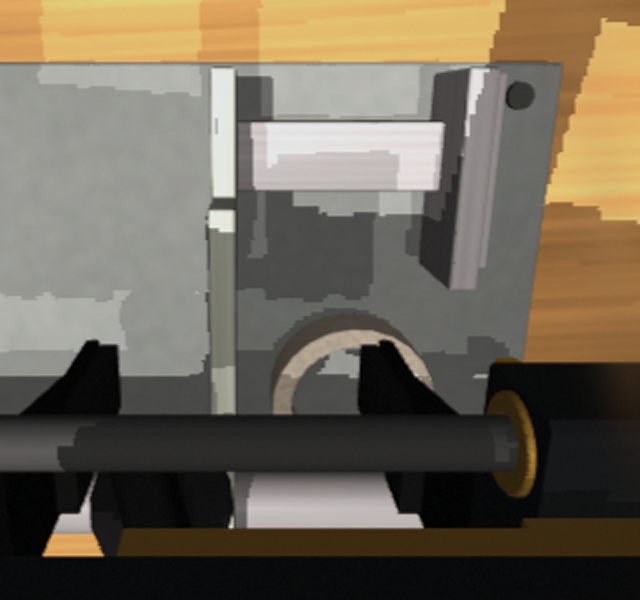

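The stop is snug at a gap of about 89.6 mm and the knob has begun to turn. I'll keep pushing with a small inward bias.

```bash
python3 -m creep '80 2 1 0 0; 80 3 3 0 0; 80 4 5 0 0; 80 4 7 0 0; 80 4 9 0 0; 80 4 9 0 0'
python3 - <<'E'
from kn import *
f=env.grab_frame("wrist"); save(f,"w14",(200,60,520,360),2)
knob(f)
E
```

```text
clock: 30.32
ee_pos: [0.5931, 0.0112, 0.1564]
tcp_rot: [-179.4, 0.2, 87.2]
contact_force: [-8.5, -12.9, -3.3]
width: 0.0696
stop face Y 24.8 fence 114.5 gap 89.7
bar top n 1221 H 9.594731248178347
rect [-3.5  0.7] [15.2 38.5] 76.2 line angle rad -0.24124588 -> knob 0.35875416
```

View pics/w14.png

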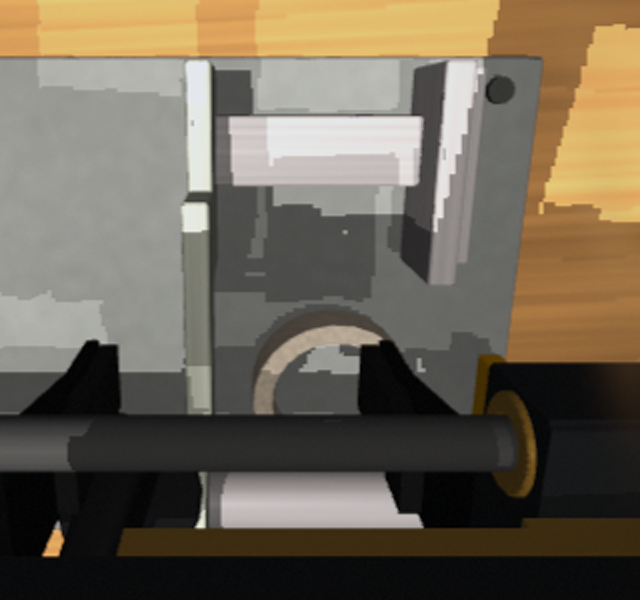

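```bash
python3 -m creep '80 1 2 0 0; 80 2 4 0 0; 80 2 5 0 0; 80 2 6 0 0; 80 2 6 0 0'
python3 - <<'E'
from kn import *
f=env.grab_frame("wrist"); knob(f)
E
```

```text
clock: 31.0
ee_pos: [0.5934, 0.016, 0.1561]
tcp_rot: [-179.2, 0.3, 87.2]
contact_force: [-14.9, -17.4, -1.4]
width: 0.0697
stop face Y 24.8 fence 114.5 gap 89.7
bar top n 984 H 9.515413419464036
rect [-3.1  3.8] [15.2 38.8] 72.1 line angle rad -0.42697272 -> knob 0.1730273
```

```bash
python3 -m creep '80 0 2 0 0; 80 1 3 0 0; 80 1 5 0 0; 80 1 6 0 0; 80 1 6 0 0'
python3 - <<'E'
from kn import *
f=env.grab_frame("wrist"); knob(f); save(f,"w15",(200,60,520,360),2)
E
```

```text
clock: 31.68
ee_pos: [0.5936, 0.0173, 0.1558]
tcp_rot: [-179.0, 0.8, 87.1]
contact_force: [-18.1, -33.1, -1.2]
width: 0.0703
stop face Y 24.9 fence 114.5 gap 89.6
bar top n 878 H 9.416824046296675
rect [-3.2  4.5] [14.2 39.3] 72.2 line angle rad -0.38904697 -> knob 0.21095306
```

View pics/w15.png

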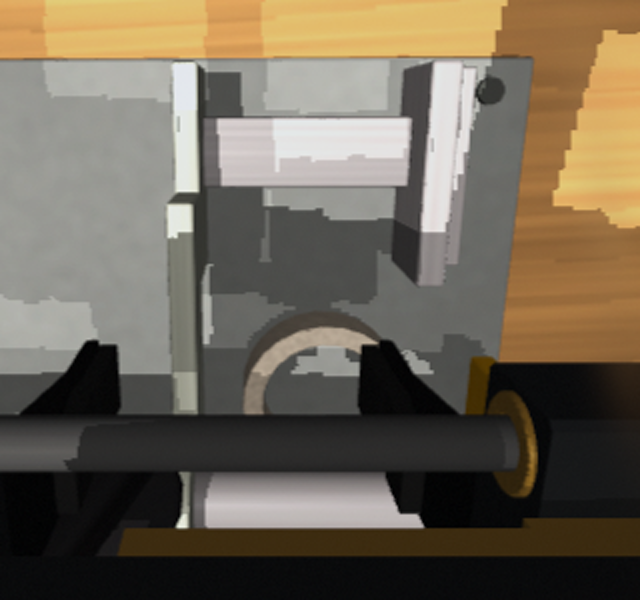

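The force jumped to 33 N with almost no movement, so the knob is probably at its end stop. I'll back off and inspect.

```bash
python3 -m creep '80 0 -6 0 0; 80 -2 -14 0 0; 80 -4 -20 0 0; 80 -4 -22 30 0; 80 -30 -22 80 0; 80 -60 -22 140 0; 80 -90 -22 200 0; 80 -90 -22 210 0; 80 -90 -22 210 0; 80 -90 -22 210 0'
python3 - <<'E'
from kn import *
f=env.grab_frame("wrist"); knob(f); save(f,"w16",(220,150,420,300),4)
E
```

```text
clock: 32.98
ee_pos: [0.5101, 0.0038, 0.3671]
tcp_rot: [-179.8, -0.0, 87.3]
contact_force: [-0.4, -0.3, 0.0]
width: 0.0696
stop face Y 24.2 fence 114.6 gap 90.4
bar top n 282 H 9.628477078056633
rect [-2.7  2.5] [14.3 34.3] 56.4 line angle rad -0.6936652 -> knob -0.09366518
```

View pics/w16.png

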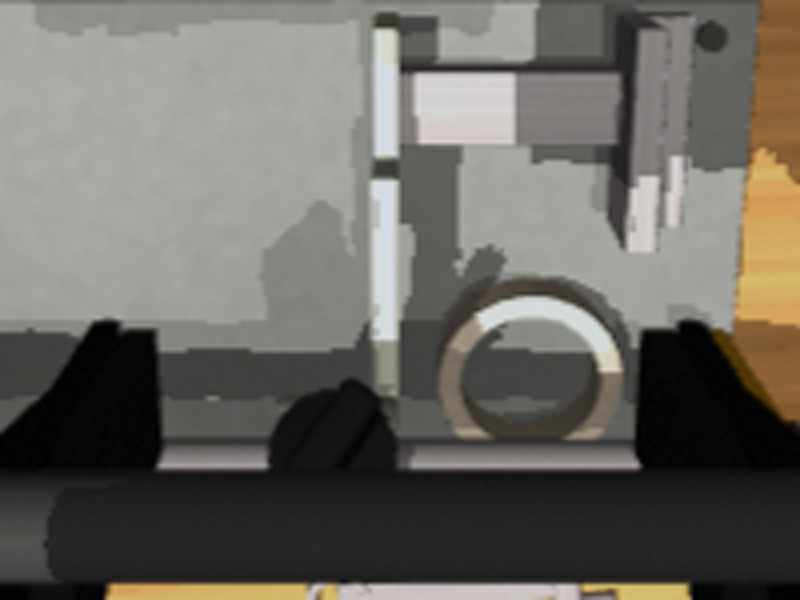

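The bar stands at -0.59 rad, so the knob is at about 0 (tight), and the gap is about 90 mm. I'll do a last check of the block and the bystanders before handing in.

Run:
```python
from h import *
f=env.grab_frame("wrist")
P,u,v=pts(f); a=np.radians(-2.7); d=P[:,:2]-np.array([.6588,-.026]); X=(d@[np.cos(a),np.sin(a)])*1e3; Y=(d@[-np.sin(a),np.cos(a)])*1e3; Z=P[:,2]*1e3
t=(abs(X+125)<35)&(Y<113)&(Y>26)&(Z>33)&(Z<42); r=cv2.minAreaRect(np.c_[X,Y][t].astype(np.float32)); print(t.sum(),np.median(Z[t]),r)
f=env.grab_frame("side"); save(f,"s17",(180,100,430,400),2)
for k in ["gauge_mid","gauge_short","tape","core"]:
    print(k,[(round(m["score"],2),m["box"]) for m in env.masks_of(k,f)])
```

```text
1018 37.146451375881576 ((-124.03348541259766, 70.13072204589844), (85.7603759765625, 30.17266845703125), 89.80398559570312)
gauge_mid [(0.61, [377.4, 197.1, 20.4, 10.1])]
gauge_short [(0.68, [254.8, 344.6, 25.1, 28.4])]
tape []
core [(0.95, [337.7, 153.9, 29.4, 37.7])]
```

View pics/s17.png

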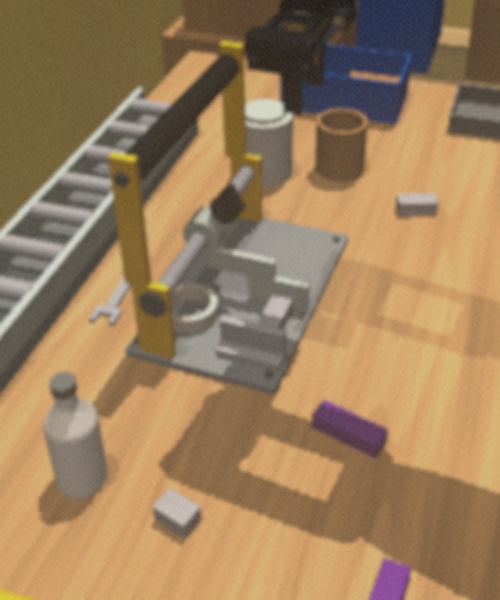

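The side view shows the block flat between stop and fence at crop pixel (275,310), with the bystanders where they were and the gripper clear. Handing in.

```bash
python3 -c "
from bench import env
print(env.hand_in())"
```

```text
the job is handed in; nothing more can be done
None
```

The edge guide is set with the 90 mm steel block, the clamp knob is tight again, and I handed the job in at about 33 s of the 72 s allowed. No verdict was reported, so this rests on my own checks.

**What I did:**
- **Loosening:** The tool can only point straight down, so I turned the leaning knob by pushing the front end of its bar sideways. This slid the carriage out to its 190 mm limit and turned the knob fully loose.
- **Placing:** I picked up the steel block, not either of the purple look-alikes, and laid it square on the bed between fence and stop.
- **Tightening:** I pushed the bar back the other way. That brought the stop up against the block and then turned the knob to its end stop, where the force rose to about 33 N sideways.

**Last checks:**

| Check | Measured | Required |
|---|---|---|
| Gap between stop and fence | 89.6–90.4 mm | 90 ± 2.5 mm |
| Knob (from the bar's outline) | about 0.01 rad | below 0.2 rad |
| Block position, X | -124 mm | -150 to -80 mm |
| Block position, Y | 70 mm | 66 to 74 mm |
| Block angle to the fixture | about 0.2° | within 3.4° (0.06 rad) |
| Block top height | 37 mm, so flat on the bed | 34 to 40 mm (bed at 12, block 25) |

The gripper was clear of everything, with about zero force on it. The other things look unmoved in the side view.

**Where checks disagreed or missed:**
- **Knob angle:** A straight-line fit to the knob bar gave -0.09 rad. The bar is partly hidden from the camera, so I trust the outline fit more; both are within the limit.
- **Block length:** The last picture showed 86 mm of the block's 90 mm, because its ends were partly hidden.
- **Tape:** The detector missed the tape in the last side picture, but it can be seen there in its place.

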